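Tip the oilstone down and push it up to the stop

ROBOT

A 7-joint arm with a two-finger parallel gripper is mounted at the origin on the work surface; the furniture and walls round the work are solid. World frame = base frame: x ahead of the robot, y to its left, z up, the work surface at z = 0. Lengths are in mm, angles in rad, forces in N, time in s.
With the tool pointing down it reaches from about 375 to 925 mm from the base axis. Payload 3.1 kg.
Tool frame: the origin (TCP) lies on the centre line of the jaws, within the pads' length; the fingertips stand 19 mm ahead of it and the grasp point (between the pads) is the TCP; z points along the fingers, x is the direction in which the jaws open and shut, and the axes are right-handed (so a half turn about z gives the same grasp; the last joint's range is limited). The gripper opens to 85 mm and grips with 20 to 120 N. Pads are 22 mm wide; open, the fingers measure 114 mm over their backs; the gripper's body (76 mm by 85 mm) begins 54 mm behind the grasp point. The pads swing forward as they close: fully open they stand 13 mm farther back than shut.
Start: joints at [-1.273, 0.383, 0.044, 1.598, -0.018, 1.161, -0.05], TCP at [250.584, 599.759, 250.269] pointing down, gripper open.
Joint ranges: [-2.61, 2.61], [-0.41, 2.15], [-1.48, 1.57], [0, 2.5], [-1.57, 4.71], [0.05, 1.97], [-2.85, 2.85]. Speed limits (rad/s): [2.79, 2.79, 3.14, 3.14, 3.14, 3.14, 3.14].

INTERFACE

Orientations are given as a unit quaternion [w, x, y, z].
In Python, from station import ctrl gives the robot as it stands.
- The arm moves only by the shell command python3 -m inch 'ROWS'. ROWS is JSON, one flat list of numbers, 7 for each row, row after row: the shift along the tool's x, y, z in mm, then the turn, a rotation vector about the tool's x, y, z in degrees, then the finger opening in mm, from 0 to 85.4. In form: [tx, ty, tz, wx, wy, wz, grip, tx, ty, tz, wx, wy, wz, grip, ...]. A call has 1 to 10 rows; each row is the pose to reach, as a shift and turn from the pose commanded when the call began, along the tool's axes at that moment; what a row does not reach only later rows make up. A row lasts 1/10 s, in which the tool goes at most 50 mm and 8.59 degrees, less where a joint would pass 70% of its speed; a pose out of reach is approached as far as the arm can. A call with a gripper value outside its range is refused whole. The fingers move at their own pace and stop on an object; the grip force is fixed at half the most. Time passes only in rows, so rows that repeat a pose let the fingers close. It gives the time, the measured TCP pose, the force and the opening at its end, in the units of the state.
- ctrl.state(): the state, without advancing time (a new reading comes with each control period).
- ctrl.camera(name): name is "scene" or "top" or "wrist"; returns a dict with "img" (400x640x3 uint8, red, green, blue), "range_z" (400x640 float32, mm along the optical axis (not along the pixel's ray), 0 where there is no reading), "vertical_fov" (degrees; the focal length in pixels is half the picture's height over the tangent of half this angle, whatever the lens; pixels are square), "cx", "cy" (the principal point, pixels), "rvec" (rotation vector, rad) and "tvec" (3), from world to camera coordinates, as OpenCV has them; the wrist camera has in their place "tool_from_camera" (4x4, takes a point from camera to tool coordinates, whose origin is the TCP and whose axes are the tool frame's). Camera axes: x right, y down, z forward; pixel columns grow to the right and rows downward; lengths in mm; the calibration is good to about 2 mm. The wrist camera is an equidistant fisheye: a pixel r from the principal point sees the ray r / f radians off the axis. A picture is of the moment at which its call begins: read the wrist's pose just before it.
- ctrl.job_done(): hands the job in, once; it reports no verdict.
The state is a dict: "clock": time; "joint_pos": joint angles; "qvel": joint speeds; "joint_efforts": joint torques, N m; "position": TCP position; "orientation": TCP orientation; "force": force on the tool from outside, world axes, zero at the start; "wrist_torque": the same for the moment, N m; "grip_width": finger opening in mm.
Only numpy, scipy, OpenCV 4.12 (cv2) and the standard library are available. Lean on these libraries where they do the work, as an engineer would, in place of code of your own. Each camera call takes 0.05 s, during which the arm holds its last target.

TASK

The oilstone has been left standing on its long edge on the green bench mat. Without gripping or lifting it, push it over with the fingertips towards the wooden stop so that it lies flat, then push it along the mat until its long side is flush against the stop, with none of the stone sticking out past the stop's ends. Leave the chisel, the slip stone and the offcut where they are.

Things in the scene. Friction and masses are not known exactly. Their poses are not given: they have to be found in the camera images.
- mat: Thin green bench mat, 300 x 360 mm, 3 mm thick, fixed to the table, all the work lies on it; its top is at z = 0.003. Origin at the centre of its underside; x along its 300 mm side (roughly away from the robot), y along its 360 mm side, z up.
- stop: Light wooden batten with two brass screws, fixed on the mat, 240 mm long (its x), 24 mm wide (its y), 14 mm high. Origin at the centre of its underside, on the mat's top. It lies on one side of the oilstone or the other (towards +y or -y of the mat), its length roughly along the stone's length; the chisel lies on the opposite side.
- oilstone: Dark grey-brown sharpening stone, a loose block 50 x 150 x 28 mm, about 0.27 to 0.53 kg. Its own x is the 50 mm side, y the 150 mm length, z the 28 mm thickness; origin at the centre of one broad face, z points to the other. At the start it stands on a long edge: length level, 50 mm upright, 28 mm deep, top edge at z = 0.053.
- oilstone_centre (a point): The centre of the oilstone block, with the stone's own axes: z = 0.028 while it stands, 0.017 when it lies flat (top at 0.031). Pushed sideways near its top it tips rather than slides and falls by itself once leant about 30 degrees. Lying, it slides under about 1.5 to 5 N. Flush against the stop it is 37 mm from the stop's middle line.
- chisel: Loose wood-handled carving gouge chisel, 224 mm long, 23 mm wide, 23 mm high, lying on the mat roughly along the stone's length, on the side away from the stop. Origin at the centre of its underside; its y is its length.
- slip_stone: Loose pale grey flat slip stone, 36 x 100 x 12 mm, lying on the mat beyond the oilstone's far end. Origin at the centre of its underside; y along its length.
- offcut: Loose square pale wood offcut, 45 x 45 x 18 mm, lying on the mat beyond the oilstone's far end. Origin at the centre of its underside.

How it is judged:
By the outcome, as a careful person would: the job done as asked, in the order asked, and still so for the second after the job is handed in, with the robot touching nothing.
It also fails if it takes over 40 s, if anything falls off the work surface, if the arm or the gripper's body presses on something with over 40 N, if the wrist force passes 120 N, or if a joint passes its speed limit or range.

## Working session

There is one attempt and no reset: what is moved stays moved. The work goes in short steps, Python scripts to look and compute and a shell command to move; the robot and the scene stay as the last step left them, time stands still between calls to the robot, and variables do not carry over. Pictures are saved under pics/ and viewed, and the job is handed in when it is done.

```bash
ls; mkdir -p pics
cat > h.py <<'E'
import numpy as np, cv2
from station import ctrl
from scipy.spatial.transform import Rotation as R
def world(c):
    h,w=c["range_z"].shape; f=h/2/np.tan(np.radians(c["vertical_fov"]/2))
    u,v=np.meshgrid(np.arange(w),np.arange(h)); z=c["range_z"]
    P=np.stack([(u-c["cx"])/f*z,(v-c["cy"])/f*z,z],-1)
    Rm=cv2.Rodrigues(np.array(c["rvec"],float))[0]
    return (P-np.array(c["tvec"]).ravel())@Rm
E
python3 - <<'E'
from h import *
s=ctrl.state(); print({k:np.round(v,3).tolist() for k,v in s.items()})
for n in ("top","scene"):
    c=ctrl.camera(n); cv2.imwrite(f"pics/{n}0.png",c["img"][:,:,::-1]); np.save(f"{n}0.npy",world(c)); print(n,c["vertical_fov"],c["tvec"])
E
```

```text
pics
{'clock': 0.0, 'joint_pos': [-1.273, 0.384, 0.044, 1.6, -0.018, 1.161, -0.05], 'qvel': [0.002, 0.001, -0.001, -0.0, -0.0, 0.001, 0.001], 'joint_efforts': [-0.0, -43.347, 1.024, -24.95, 0.011, 0.011, -0.0], 'position': [250.26, 598.911, 248.868], 'orientation': [0.001, 0.832, 0.554, -0.001], 'force': [0.334, 0.312, -0.939], 'wrist_torque': [0.032, 0.024, -0.08], 'grip_width': 85.521}
top 47.580017888102965 [-100.56716256  520.16527     908.91874771]
scene 45.75050562133018 [-444.02079048  242.89648384  678.76546963]
```

View pics/top0.png

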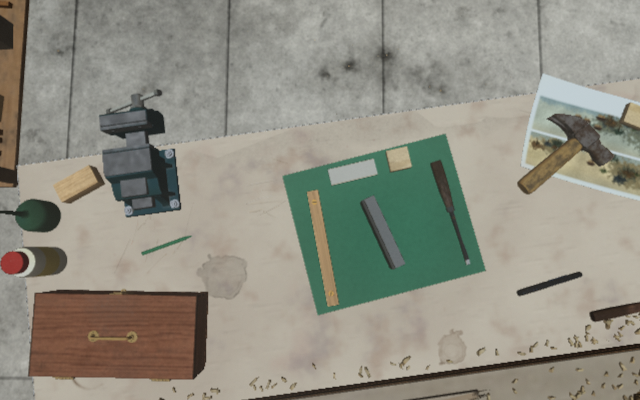

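View pics/scene0.png

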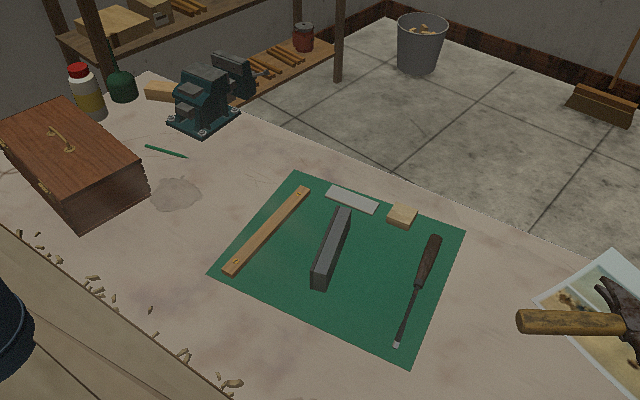

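The top view shows the stop at left (px 322,248), the standing stone in the middle (382,232), the chisel to the right (450,212), and the slip stone and offcut at the far end (353,172 and 399,158). Next I measure them from the depth.

Run:
```python
from h import *
P=np.load("top0.npy"); im=cv2.imread("pics/top0.png")
Z=P[...,2]
for n,(u0,u1,v0,v1),zr in [("stop",(300,345,185,310),(10,25)),("stone",(355,410,190,275),(44,62)),("chisel",(425,475,155,270),(9,40)),("slip",(322,380,155,188),(10,22)),("off",(383,415,143,175),(14,30)),("vise",(90,190,80,220),(20,300))]:
    q=P[v0:v1,u0:u1].reshape(-1,3); q=q[(q[:,2]>zr[0])&(q[:,2]<zr[1])]
    if len(q)<5: print(n,len(q));continue
    r=cv2.minAreaRect(q[:,:2].astype(np.float32)); print(n,len(q),np.round(r[0],1),np.round(r[1],1),round(r[2],1),"z",np.round(np.percentile(q[:,2],[5,50,95]),1)); print(np.round(cv2.boxPoints(r),0).tolist())
for uv in [(285,177),(445,136),(484,270),(318,313)]: print(uv,np.round(P[uv[1],uv[0]],1))
S=np.load("scene0.npy")
for uv in [(347,210),(320,275),(262,230)]: print(uv,np.round(S[uv[1],uv[0]],1))
b=cv2.resize(im[125:325,270:500],None,fx=3,fy=3,interpolation=cv2.INTER_CUBIC); cv2.imwrite("pics/crop0.png",b)
```

```text
stop 1358 [434.4 -92.7] [247.9  51.4] 3.6 z [13.7 16.6 19.3]
[[309.0, -75.0], [312.0, -126.0], [560.0, -110.0], [556.0, -59.0]]
stone 1087 [ 461.1 -213. ] [149.4  28.4] 24.3 z [49.8 52.8 55.5]
[[387.0, -231.0], [399.0, -257.0], [535.0, -195.0], [523.0, -169.0]]
chisel 651 [ 506.4 -358.8] [216.8  23.1] 17.6 z [10.1 20.1 26.3]
[[400.0, -380.0], [407.0, -403.0], [613.0, -337.0], [606.0, -315.0]]
slip 648 [ 587.9 -154.2] [35.1 99.7] 13.5 z [10.3 12.5 15.8]
[[559.0, -110.0], [582.0, -207.0], [617.0, -199.0], [593.0, -102.0]]
off 470 [ 614.7 -250.7] [45.3 45.3] 12.6 z [17.6 20.7 23.4]
[[588.0, -234.0], [598.0, -278.0], [642.0, -268.0], [632.0, -224.0]]
vise 5615 [621.4 311. ] [244.3 174.6] 6.9 z [ 29.4  95.1 115.3]
[[490.0, 383.0], [511.0, 210.0], [753.0, 239.0], [732.0, 412.0]]
(285, 177) [577.8 -13.    3.9]
(445, 136) [ 667.8 -353.2    2.4]
(484, 270) [ 385.2 -427.8    3.3]
(318, 313) [295.3 -84.9   2. ]
(347, 210) [ 528.2 -195.5   54.8]
(320, 275) [ 397.6 -250.7   48.5]
(262, 230) [415.8 -96.2  18.9]
```

Run:
```python
from h import *
im=cv2.imread("pics/top0.png"); b=cv2.resize(im[125:325,270:500],None,fx=3,fy=3,interpolation=cv2.INTER_CUBIC); cv2.imwrite("pics/crop0.png",b)
```

```text
(no output)
```

View pics/crop0.png

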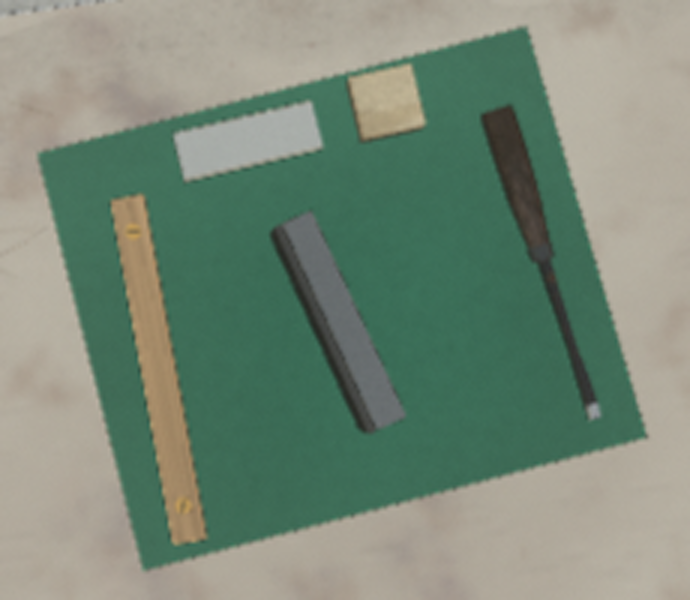

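Run:
```python
from h import *
c=ctrl.camera("top")
f=200/np.tan(np.radians(c["vertical_fov"]/2));Rm=cv2.Rodrigues(np.array(c["rvec"],float))[0];t=np.array(c["tvec"]).ravel()
o=-Rm.T@t
def pl(u,v,z):
    u=(u+.5)/3-.5+270;v=(v+.5)/3-.5+125
    d=Rm.T@np.array([(u-c["cx"])/f,(v-c["cy"])/f,1]); return o+d*(z-o[2])/d[2]
for n,pts,z in [("stop",[(111,200),(145,196),(206,538),(173,544)],17),("stone",[(277,232),(312,212),(405,413),(372,430)],53)]:
    q=np.array([pl(u,v,z) for u,v in pts]); m=q.mean(0)
    d=(q[0]+q[1]-q[2]-q[3])[:2]; print(n,np.round(q[:,:2],1).tolist(),m.round(1),np.degrees(np.arctan2(d[1],d[0])).round(1),np.linalg.norm(d)/2)
im=c["img"]; P=world(c); hsv=cv2.cvtColor(im,cv2.COLOR_RGB2HSV)
m=np.zeros(im.shape[:2],bool); m[190:310,302:345]=True
m&=(hsv[...,0]<25)&(hsv[...,1]>60)&(hsv[...,2]>100)
q=P[m]; q=q[(q[:,2]>10)&(q[:,2]<25)]; r=cv2.minAreaRect(q[:,:2].astype(np.float32)); print(r)
```

```text
stop [[545.8, -59.9], [548.7, -83.5], [315.6, -126.4], [311.5, -104.1]] [430.4 -93.5  17. ] 10.6 237.70525492735152
stone [[520.4, -172.3], [533.9, -195.6], [401.6, -255.9], [390.4, -234.2]] [ 461.6 -214.5   53. ] 25.0 144.74083355624973
((430.1382751464844, -92.77915954589844), (238.82177734375, 23.17034912109375), 10.761487007141113)
```

Run:
```python
from h import *
for n in("top0","scene0"):
    P=np.load(n+".npy").reshape(-1,3)
    for x0 in range(100,900,100):
        print(x0,[ (int(np.percentile(q,99.5)) if len(q:=P[(P[:,0]>=x0)&(P[:,0]<x0+100)&(P[:,1]>=y)&(P[:,1]<y+100)][:,2])>20 else None) for y in range(-500,700,100)])
s=ctrl.state(); Rt=R.from_quat(np.roll(s["orientation"],-1)).as_matrix(); p=np.array(s["position"])
print(Rt.round(3))
for w in [(350,450,250),(430,250,250),(470,0,250),(480,-263,250)]: print(w,(Rt.T@(np.array(w)-p)).round(0))
```

```text
100 [55, 63, 56, 52, 51, 33, 98, 99, 99, 98, None, None]
200 [50, 4, 8, 4, 4, 4, 99, 118, 117, 99, 3, None]
300 [12, 6, 54, 19, 18, 4, 98, 99, 99, 131, 3, None]
400 [6, 13, 56, 953, 19, 3, 5, 10, 14, 131, 66, None]
500 [4, 26, 52, 55, 19, 4, 4, 116, 116, 65, 63, None]
600 [3, 25, 23, 13, 3, 3, 3, 116, 116, 3, 4, None]
700 [3, 3, 3, 3, None, None, None, 67, 48, None, None, None]
800 [None, None, None, None, None, None, -775, -776, -775, -774, -775, -776]
100 [None, None, 61, 61, 60, 56, 97, 97, 97, 53, None, None]
200 [None, 2, 9, 2, 2, 2, 97, 117, 116, 98, None, None]
300 [5, 5, 53, 19, 17, 3, 97, 98, 98, 131, None, None]
400 [5, 13, 55, 54, 19, 3, 5, 9, 10, 140, 63, None]
500 [3, 27, 54, 55, 19, 3, 3, 116, 115, 65, 3, None]
600 [3, 27, 23, 13, 3, 3, 3, 116, 116, 3, 2, None]
700 [3, 3, 3, 2, None, None, None, 77, None, None, None, None]
800 [None, None, None, None, None, None, None, None, None, None, None, None]
[[ 0.385  0.923 -0.001]
 [ 0.923 -0.385 -0.002]
 [-0.002  0.    -1.   ]]
(350, 450, 250) [-99. 149.  -1.]
(430, 250, 250) [-253.  300.   -0.]
(470, 0, 250) [-468.  434.    0.]
(480, -263, 250) [-707.  544.    1.]
```

```bash
python3 -m inch '[-30,45,0,0,0,4,70,-60,90,0,0,0,8,70,-99,135,0,0,0,12,70,-130,170,0,0,0,16,70,-160,205,0,0,0,20,70,-195,235,0,0,0,24,70,-225,270,0,0,0,28,70,-253,300,0,0,0,32,70,-253,300,0,0,0,32,70,-253,300,0,0,0,32,70]'
```

```text
clock: 1.15
position: [430.2, 249.2, 250.2]
orientation: [-0.0, 0.953, 0.302, -0.0]
force: [-0.0, 0.4, -0.6]
grip_width: 70.2
```

```bash
python3 -m inch '[-22,44,0,0,0,2,70,-44,88,0,0,0,4,70,-66,132,0,0,0,6,70,-90,176,0,0,0,8,70,-115,220,0,0,0,10,70,-142,262,0,0,0,10.6,70,-168,304,0,0,0,10.6,70,-195,346,0,0,0,10.6,70,-222,387,0,0,0,10.6,70,-245,430,0,0,0,10.6,70]'
python3 - <<'E'
from h import *
s=ctrl.state(); Rt=R.from_quat(np.roll(s["orientation"],-1)).as_matrix(); p=np.array(s["position"])
print((Rt.T@(np.array([484,-263,130])-p)).round(1),np.degrees(np.arctan2(Rt[1,0],Rt[0,0])))
c=ctrl.camera("wrist"); cv2.imwrite("pics/w1.png",c["img"][:,:,::-1])
E
```

```text
clock: 2.15
position: [479.4, -241.4, 250.2]
orientation: [-0.001, 0.976, 0.216, 0.0]
force: [-0.3, 0.6, -0.4]
grip_width: 69.9
[ -5.1  21.6 120.2] 24.97684420673424
```

View pics/w1.png

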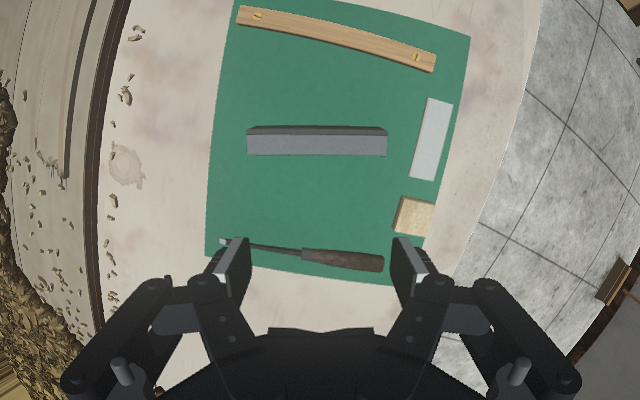

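```bash
python3 -m inch '[-3,22,30,0,0,0,70,-5,22,70,0,0,0,70,-5,22,110,0,0,0,70,-5,22,150,0,0,0,70,-5,22,165,0,0,0,70,-5,22,165,0,0,0,70,-5,22,165,0,0,0,70]'
python3 - <<'E'
from h import *
s=ctrl.state(); Rt=R.from_quat(np.roll(s["orientation"],-1)).as_matrix(); p=np.array(s["position"])
for n in("scene","top"):
    c=ctrl.camera(n); cv2.imwrite(f"pics/{n}2.png",c["img"][:,:,::-1]);W=world(c); np.save(n+"2.npy",W)
    T=(W-p)@Rt
    m=(abs(T[...,0])<60)&(abs(T[...,1])<30)&(T[...,2]>-50)&(T[...,2]<35)&(c["range_z"]>0)
    q=T[m]; print(n,len(q),np.percentile(q,[0.5,5,50,95,99.5],axis=0).round(1).tolist())
E
```

```text
clock: 2.9
position: [484.7, -263.7, 86.3]
orientation: [0.0, 0.977, 0.215, 0.001]
force: [0.6, -0.2, -0.6]
grip_width: 69.8
scene 192 [[-59.0, -8.6, -49.7], [-57.4, -6.9, -46.0], [-45.6, 4.6, -6.6], [36.0, 13.5, 7.6], [39.4, 14.5, 11.1]]
top 75 [[35.0, -14.9, -49.4], [37.1, -13.8, -47.4], [45.0, -8.4, -40.5], [55.6, -0.0, -6.0], [59.0, 1.2, 3.5]]
```

View pics/scene2.png

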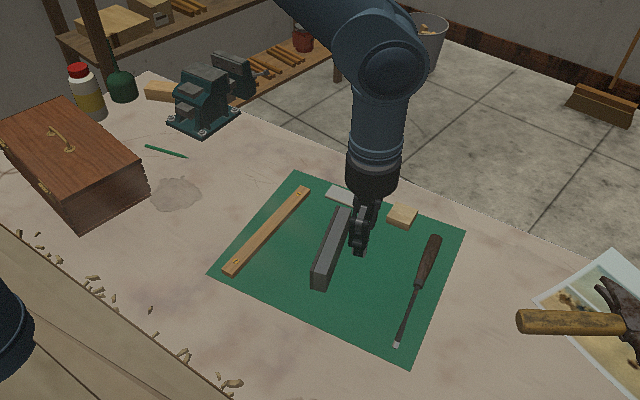

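```bash
python3 -m inch '[0,0,20,0,0,0,70,0,0,37,0,0,0,70,0,-10,37,0,0,0,70,0,-20,37,0,0,0,70,0,-26,37,0,0,0,70,0,-29,37,0,0,0,70,0,-32,37,0,0,0,70,0,-35,37,0,0,0,70,0,-38,37,0,0,0,70,0,-40,37,0,0,0,70]'
python3 - <<'E'
from h import *
c=ctrl.camera("wrist"); cv2.imwrite("pics/w3.png",c["img"][:,:,::-1])
E
```

```text
clock: 4.0
position: [467.2, -227.4, 48.8]
orientation: [0.0, 0.977, 0.214, 0.001]
force: [0.8, -0.8, 2.0]
grip_width: 70.0
```

View pics/w3.png

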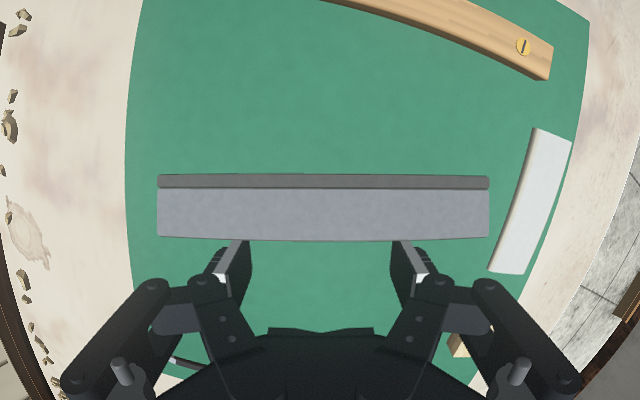

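```bash
python3 -m inch '[0,-3,0,0,0,0,70,0,-5,0,0,0,0,70,0,-7,0,0,0,0,70,0,-9,0,0,0,0,70,0,-11,0,0,0,0,70,0,-13,0,0,0,0,70,0,-15,0,0,0,0,70,0,-16,0,0,0,0,70,0,-16,0,0,0,0,70,0,-16,0,0,0,0,70]'
python3 - <<'E'
from h import *
c=ctrl.camera("wrist"); cv2.imwrite("pics/w4.png",c["img"][:,:,::-1])
E
```

```text
clock: 5.05
position: [459.9, -213.1, 48.3]
orientation: [0.0, 0.977, 0.214, 0.0]
force: [0.9, 0.5, -0.4]
grip_width: 70.0
```

View pics/w4.png

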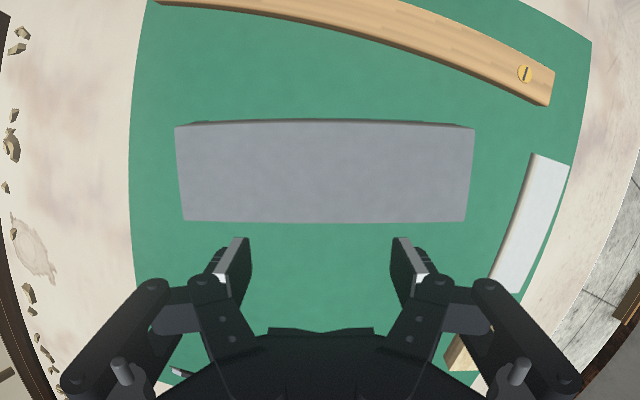

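The stone now lies flat, its rear edge at row ~220 and just ahead of the fingertips. I measure it with the wrist depth.

```bash
cat >> h.py <<'E'
def wworld():
    s=ctrl.state(); Rt=R.from_quat(np.roll(s["orientation"],-1)).as_matrix(); p=np.array(s["position"])
    c=ctrl.camera("wrist"); h,w=c["range_z"].shape; f=h/2/np.tan(np.radians(c["vertical_fov"]/2))
    u,v=np.meshgrid(np.arange(w),np.arange(h)); dx=u-c["cx"];dy=v-c["cy"];r=np.hypot(dx,dy)+1e-9;th=r/f
    z=c["range_z"]; k=np.tan(th)*z/r
    P=np.stack([dx*k,dy*k,z],-1); M=np.array(c["tool_from_camera"]); T=P@M[:3,:3].T+M[:3,3]
    W=T@Rt.T+p; W[z<=0]=np.nan
    return c,T,W,Rt,p
def rect(q,n):
    r=cv2.minAreaRect(q[:,:2].astype(np.float32)); (cx,cy),(a,b),g=r
    if a<b: a,b,g=b,a,g-90
    g=(g+90)%180-90
    print(n,len(q),"c",round(cx,1),round(cy,1),"size",round(a,1),round(b,1),"ang",round(g,1),"z",np.percentile(q[:,2],[5,50,95]).round(1)); return cx,cy,g
E
cat > m.py <<'E'
from h import *
import sys
c,T,W,Rt,p=wworld(); cv2.imwrite(f"pics/{sys.argv[1]}.png",c["img"][:,:,::-1])
hsv=cv2.cvtColor(c["img"],cv2.COLOR_RGB2HSV).astype(int)
roi=np.zeros(T.shape[:2],bool); roi[:int(sys.argv[2])]=True
def big(m):
    m=cv2.morphologyEx(m.astype(np.uint8),cv2.MORPH_OPEN,np.ones((3,3))); n,l,st,_=cv2.connectedComponentsWithStats(m); return l==1+np.argmax(st[1:,4])
st=big(roi&(hsv[...,1]<60)&(abs(W[...,2]-31)<6)&(W[...,0]<545))
wd=big(roi&(hsv[...,0]<25)&(hsv[...,1]>70)&(abs(W[...,2]-17)<6))
a=rect(W[st],"stone")
b=rect(W[wd],"stop(wrist)")
e=np.radians(10.7)
E=np.array([np.cos(e),np.sin(e)]);N=np.array([E[1],-E[0]])
d=np.array(a[:2])-[430.2,-93]
print("in stop frame: along",(d@E).round(1),"normal",(d@N).round(1),"tool ang",np.degrees(np.arctan2(Rt[1,0],Rt[0,0])).round(2),"p",p.round(1))
t=(W[st]-p)@Rt; print("stone in tool:",rect(t,"toolframe"),"y range",np.percentile(t[:,1],[1,99]).round(1))
E
python3 m.py w5 235
python3 - <<'E'
from h import *
c=ctrl.camera("top"); cv2.imwrite("pics/t5.png",c["img"][:,:,::-1])
W=world(c);q=W[180:290,330:420].reshape(-1,3); q=q[abs(q[:,2]-31)<4]; rect(q,"top")
E
```

```text
stone 29027 c 445.6 -177.2 size 149.8 50.3 ang 24.5 z [30.9 32.  33. ]
stop(wrist) 11430 c 433.9 -94.3 size 237.3 24.7 ang 10.8 z [14.4 17.9 19.2]
in stop frame: along -0.5 normal 85.6 tool ang 24.72 p [ 459.9 -213.1   48.3]
toolframe 29027 c 2.0 -38.6 size 149.8 50.3 ang 0.3 z [15.3 16.4 17.5]
stone in tool: (2.0362548828125, -38.60651397705078, 0.2561619281768799) y range [-63.3 -14.8]
top 724 c 477.5 -160.1 size 75.7 49.8 ang 24.4 z [28.  30.4 32.9]
```

View pics/t5.png

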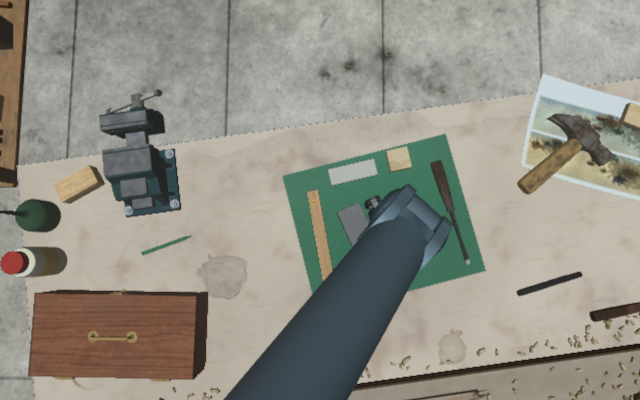

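```bash
python3 -m inch '[0,4,0,0,0,0,70,0,4,20,0,0,0,70,0,4,28,0,0,0,70,0,1,28,0,0,0,70,0,-2,28,0,0,0,70,0,-5,28,0,0,0,70,0,-8,28,0,0,1,70,0,-11,28,0,0,2.5,70,0.5,-14,28,0,0,4,70,0.5,-17,28,0,0,5.5,70]' && python3 m.py w6 225
```

```text
clock: 6.2
position: [453.7, -198.2, 20.9]
orientation: [0.001, 0.986, 0.166, 0.001]
force: [0.7, -3.6, 2.6]
grip_width: 70.1
stone 31635 c 442.1 -157.5 size 150.0 38.5 ang 19.3 z [30.8 32.  33. ]
stop(wrist) 22249 c 432.2 -94.7 size 240.6 24.4 ang 10.8 z [16.3 18.  19.2]
in stop frame: along -0.3 normal 65.6 tool ang 19.09 p [ 453.7 -198.2   20.9]
toolframe 31635 c 2.3 -42.2 size 150.0 38.5 ang -0.2 z [-12.2 -11.2 -10.1]
stone in tool: (2.3484039306640625, -42.23108673095703, -0.23763275146484375) y range [-60.9 -24.7]
```

View pics/w6.png

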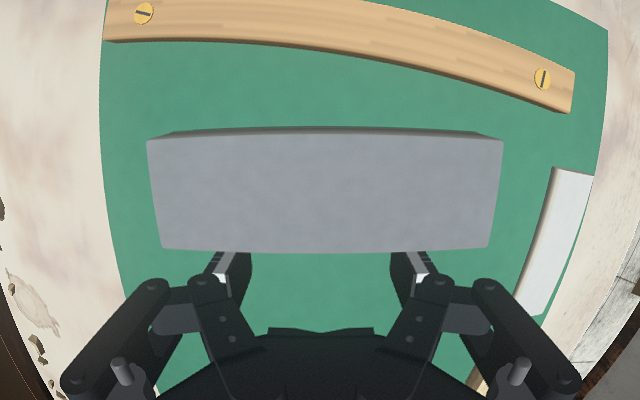

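```bash
python3 -m inch '[0,-3,0,0,0,1,70,0,-6,0,0,0,2.3,70,0,-9,0,0,0,3.6,70,0,-12,0,0,0,4.9,70,0,-15,0,0,0,6.2,70,0,-18,0,0,0,7.4,70,0,-21,0,0,0,8.3,70,0,-24,0,0,0,8.3,70,0,-26,0,0,0,8.3,70,0,-27,0,0,0,8.3,70]' && python3 m.py w7 225
```

```text
clock: 7.25
position: [444.9, -171.5, 20.4]
orientation: [-0.0, 0.995, 0.095, 0.001]
force: [1.9, -5.2, 2.9]
grip_width: 70.1
stone 31657 c 439.1 -129.3 size 150.0 38.0 ang 10.8 z [30.9 32.  33. ]
stop(wrist) 24903 c 432.1 -94.2 size 239.6 24.0 ang 10.7 z [16.9 18.1 19.2]
in stop frame: along 2.0 normal 37.4 tool ang 10.92 p [ 444.9 -171.5   20.4]
toolframe 31657 c 2.3 -42.4 size 150.0 38.0 ang 0.1 z [-12.6 -11.6 -10.5]
stone in tool: (2.34521484375, -42.44524383544922, 0.14233477413654327) y range [-60.9 -24.9]
```

View pics/w7.png

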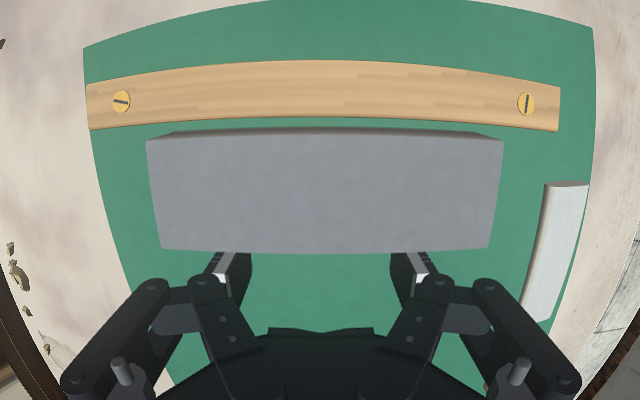

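```bash
python3 -m inch '[0,-1.5,0,0,0,0,70,0,-3,0,0,0,0,70,0,-4,0,0,0,0,70,0,-5,0,0,0,0,70,0,-5,0,0,0,0,70]'; python3 -m inch '[0,-1,0,0,0,0,70,0,-1,0,0,0,0,70]';python3 -m inch '[0,-1,0,0,0,0,70,0,-1,0,0,0,0,70]'
```

```text
clock: 7.8
position: [443.3, -167.0, 20.3]
orientation: [-0.0, 0.995, 0.095, -0.0]
force: [0.8, -3.1, 2.8]
grip_width: 69.9
clock: 8.0
position: [443.1, -166.8, 20.3]
orientation: [0.001, 0.996, 0.094, 0.0]
force: [1.4, -5.5, 2.4]
grip_width: 70.1
clock: 8.2
position: [443.1, -166.8, 20.3]
orientation: [0.001, 0.996, 0.094, 0.001]
force: [2.5, -7.6, 0.5]
grip_width: 70.1
```

```bash
python3 -m inch '[0,-1,0,0,0,0,70,0,-1,0,0,0,0,70]';python3 -m inch '[0,-1,0,0,0,0,70,0,-1,0,0,0,0,70]'; python3 m.py w8 225
```

```text
clock: 8.4
position: [443.0, -166.7, 20.4]
orientation: [0.002, 0.996, 0.094, 0.001]
force: [2.2, -8.7, -0.5]
grip_width: 69.9
clock: 8.6
position: [443.0, -166.7, 20.5]
orientation: [0.003, 0.996, 0.094, 0.001]
force: [2.8, -10.4, -0.6]
grip_width: 70.1
stone 31651 c 437.4 -124.7 size 149.9 37.9 ang 10.7 z [30.8 32.  33. ]
stop(wrist) 25012 c 431.9 -94.3 size 240.3 23.9 ang 10.7 z [16.9 18.  19.2]
in stop frame: along 1.2 normal 32.5 tool ang 10.76 p [ 443.  -166.7   20.5]
toolframe 31651 c 2.3 -42.3 size 149.9 37.9 ang 0.1 z [-12.8 -11.8 -10.6]
stone in tool: (2.3322296142578125, -42.27666473388672, 0.08255430310964584) y range [-60.9 -25. ]
```

View pics/w8.png

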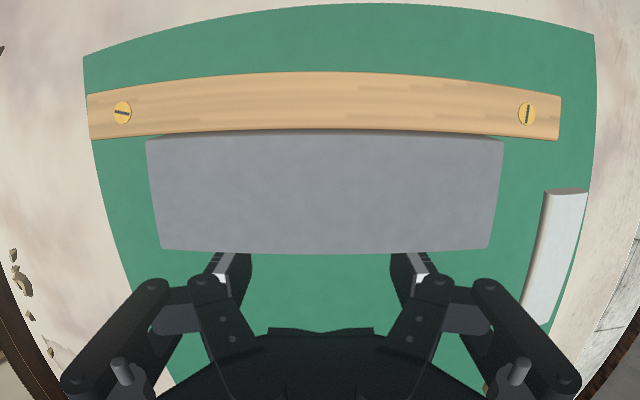

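The stone has stalled against the stop at about 10 N, parallel to it (10.7° both), with no green strip visible between them. I back off, rise and check.

```bash
python3 -m inch '[0,4,0,0,0,0,70,0,9,0,0,0,0,70,0,20,0,0,0,0,70,0,30,-15,0,0,0,70,0,30,-60,0,0,0,70,0,30,-105,0,0,0,70,0,30,-150,0,0,0,70,0,40,-180,0,0,0,70,0,40,-180,0,0,0,70,0,40,-180,0,0,0,70]'; python3 m.py w9 250
python3 - <<'E'
from h import *
c=cv2.imread("pics/w9.png"); cv2.imwrite("pics/w9c.png",cv2.resize(c[0:220,170:470],None,fx=2.6,fy=2.6,interpolation=cv2.INTER_CUBIC))
E
```

```text
clock: 9.65
position: [449.9, -201.7, 200.2]
orientation: [-0.001, 0.995, 0.095, -0.0]
force: [-0.1, 0.4, -1.2]
grip_width: 70.1
stone 7985 c 438.3 -130.8 size 149.9 49.8 ang 10.9 z [30.7 32.  33.2]
stop(wrist) 5163 c 432.2 -94.4 size 238.0 24.0 ang 10.7 z [16.7 18.1 19.3]
in stop frame: along 1.0 normal 38.6 tool ang 10.96 p [ 449.9 -201.7  200.2]
toolframe 7985 c 2.2 -71.5 size 149.9 49.8 ang 0.0 z [167.2 168.4 169.7]
stone in tool: (2.1789169311523438, -71.50320434570312, 0.020029347389936447) y range [-95.5 -47.3]
```

View pics/w9c.png

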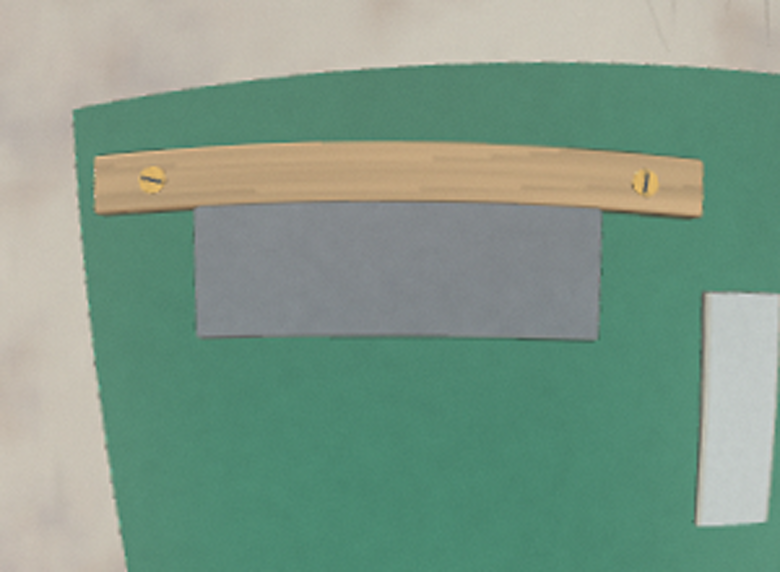

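Run:
```python
from h import *
c=ctrl.camera("scene"); cv2.imwrite("pics/s10.png",c["img"][:,:,::-1])
a=cv2.imread("pics/scene0.png").astype(int); b=c["img"][:,:,::-1].astype(int)
for n,(u0,u1,v0,v1) in [("slip",(322,382,182,216)),("off",(384,420,198,230)),("chisel",(390,445,230,352))]:
    print(n,(abs(a-b).max(-1)[v0:v1,u0:u1]>40).mean())
```

```text
slip 0.022549019607843137
off 0.0
chisel 0.0
```

View pics/s10.png

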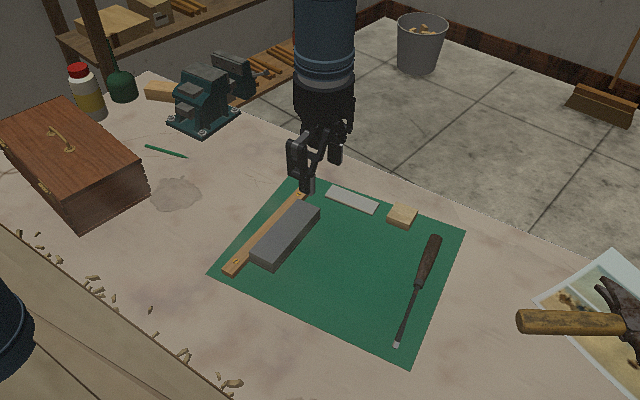

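The scene view shows the stone flat against the stop (px 285,235). The slip stone, offcut and chisel are where they were, and the gripper is clear.

```bash
python3 -c "
from station import ctrl
print(ctrl.job_done())"
```

```text
the job is handed in; nothing more can be done
None
```

I pushed the oilstone over towards the stop with the open fingertips, then slid it along the mat while turning it about 14° until it stalled against the stop at about 10 N. I then backed off, rose clear and handed the job in after about 10 s, with no gripping or lifting.

Last checks:
- **Flatness:** the stone lies flat, with its top measured at z ≈ 32 mm against the 31 mm expected.
- **Flush:** its centre is 36.9 mm from the stop's middle line in the wrist view (37 is flush). It is parallel to the stop within 0.2°, and no gap is visible.
- **Ends:** it sits about 6 mm or less from the middle of the stop's length, so each end is roughly 40 mm inside the stop's ends.
- **Other items:** the chisel and offcut pixels are unchanged in the scene camera. The slip stone area changed by 2%, which I put down to the standing stone no longer being in that view.

One disagreement: the stop's position from the top camera gives 38.6 mm instead of 36.9. That is within the 2 mm calibration error between the two cameras.

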